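# Set out a graded set of wicker cases

## Robot

A 6-joint arm with a two-finger parallel gripper is mounted at the origin on the work surface. World frame = base frame: x ahead of the robot, y to its left, z up, the work surface at z = 0. Lengths are in mm, angles in rad, forces in N, time in s.
With the tool pointing down it reaches from about 350 to 1000 mm from the base axis. Payload 7.1 kg.
Tool frame: the origin (TCP) lies on the centre line of the jaws, within the pads' length; the fingertips stand 14 mm ahead of it and the grasp point (between the pads) lies 5 mm behind it; z points along the fingers, y is the line along which they close (so a half turn about z gives the same grasp; the last joint's range is limited). The gripper opens to 85 mm and grips with 20 to 120 N. Pads are 22 mm wide; open, the fingers measure 114 mm over their backs; the gripper's body (76 mm by 85 mm) begins 54 mm behind the grasp point. The pads swing forward as they close: fully open they stand 13 mm farther back than shut.
Start: joints at [-1.185, 0.423, 1.63, -0, 1.089, -0.019], TCP at [246.162, -574.464, 245.319] pointing down, gripper open.
Joint ranges: [-3, 3], [-0.9, 2.11], [0.09, 2.58], [-1.31, 4.45], [0.11, 2.69], [-2.54, 2.54]. Speed limits (rad/s): [2.39, 2.39, 3.01, 3.14, 3.14, 3.14].

## Interface

Orientations are given as a unit quaternion [w, x, y, z].
In Python, from rig import get_state, capture, sign_off gives the robot as it stands.
- The arm moves only by the tool play_rows, never from a script. Its argument "deltas" is a list of rows, each a list of 6 numbers: the shift along the tool's x, y, z in a scale on which 1.0 is 1000 mm, then the turn, a rotation vector about the tool's x, y, z in fractions of the full range, 1 being pi rad. In form: [[x, y, z, wx, wy, wz], ...]. A call has 1 to 10 rows; each row is the pose to reach, as a shift and turn from the pose commanded when the call began, along the tool's axes at that moment; what a row does not reach only later rows make up. A row lasts 1/10 s, in which the tool goes at most 50 mm and 8.59 degrees, less where a joint would pass 70% of its speed; a pose out of reach is approached as far as the arm can. Shift and turn numbers lie between -1 and 1, and a call with a number outside is refused. A call with a gripper value outside its range is refused whole. "claw" is the opening, from 0 (shut) to 1 (fully open), set as the call begins (left out, the last holds). The fingers move at their own pace and stop on an object; the grip force is fixed at half the most. Time passes only in rows, so rows that repeat a pose let the fingers close. It gives the time, the measured TCP pose, the force, the opening and the grip force at its end, in the units of the state.
- get_state(): the state, without advancing time (a new reading comes with each control period).
- capture(name): name is "scene" or "side" or "wrist"; returns a dict with "img" (400x640x3 uint8, blue, green, red), "mtx" (3x3 intrinsics, pixels), "cam_to_world" (4x4, takes a point from camera to world coordinates). Camera axes: x right, y down, z forward; pixel columns grow to the right and rows downward; lengths in mm; the calibration is good to about 2 mm. The wrist camera is an equidistant fisheye: a pixel r from the principal point sees the ray r / f radians off the axis. A picture is of the moment at which its call begins. There is no depth.
- sign_off(): hands the job in; it is judged then, once.
The state is a dict: "time": time; "joint_positions": joint angles; "qd": joint speeds; "effort": joint torques, N m; "position": TCP position; "orientation": TCP orientation; "force": force on the tool from outside, world axes, zero at the start; "torque": the same for the moment, N m; "grip_width": finger opening in mm; "grasp_force": force on a finger pad.
Only numpy, scipy, OpenCV 4.12 (cv2) and the standard library are available. Lean on these libraries where they do the work, as an engineer would, in place of code of your own. Each camera call takes 0.05 s, during which the arm holds its last target. There are 200 camera calls.

## Task

Set out the graded set of small wicker gift cases on the long board in order of size: the biggest already stands at one end of the row, so carry on from it, the largest of the other four next to it and so on down to the smallest at the far end. Stand each case upright in the middle of its own cork pad and square with it, set it down gently rather than dropping it, and leave the biggest case where it stands.

Things in the scene. Friction and masses are not known exactly. Their poses are not given: they have to be found in the camera images.
- case_small: the smallest of four loose brown wicker cases (an upright little suitcase), about 120 g, mm: 84 wide (y), 45 thick (x), 60 high; origin: centre of underside. Stiff handle on top: bar along y, 12 thick (x), 14 high, 68 long, its centre 92 above the underside, 25 clear of the top; pinch it across x at mid-length, over the mass centre. Starts on the bench, turned up to 35 degrees
- case_medium: the second smallest of four loose brown wicker cases (an upright little suitcase), about 170 g, mm: 102 wide (y), 50 thick (x), 75 high; origin: centre of underside. Stiff handle on top: bar along y, 12 thick (x), 14 high, 68 long, its centre 107 above the underside, 25 clear of the top; pinch it across x at mid-length, over the mass centre. Starts on the bench, turned up to 35 degrees
- case_large: the third smallest of four loose brown wicker cases (an upright little suitcase), about 240 g, mm: 120 wide (y), 56 thick (x), 90 high; origin: centre of underside. Stiff handle on top: bar along y, 12 thick (x), 14 high, 68 long, its centre 122 above the underside, 25 clear of the top; pinch it across x at mid-length, over the mass centre. Starts on the bench, turned up to 35 degrees
- case_xlarge: the largest of four loose brown wicker cases (an upright little suitcase), about 320 g, mm: 138 wide (y), 62 thick (x), 105 high; origin: centre of underside. Stiff handle on top: bar along y, 12 thick (x), 14 high, 68 long, its centre 137 above the underside, 25 clear of the top; pinch it across x at mid-length, over the mass centre. Starts on the bench, turned up to 35 degrees
- case_biggest: biggest wicker case of the set, 700 g, already standing on the board at one end (either) of the row of pads; not to be moved. In mm: 180 wide (y), 78 thick (x), 135 high; origin: centre of underside. Stiff handle on top: bar along y, 12 thick (x), 14 high, 68 long, its centre 167 above the underside, 25 clear of the top; pinch it across x at mid-length, over the mass centre
- pad_a: one of four identical cork pads fixed in a straight row, 165 mm apart, on a plywood board 18 mm high: 80 mm (x, across the board) by 150 mm (y, along the row), 3 mm thick; origin: centre of its underside, on the board. Which letter lies where differs every time. The pad next to the biggest case is centred 180 mm from it
- pad_b: one of four identical cork pads fixed in a straight row, 165 mm apart, on a plywood board 18 mm high: 80 mm (x, across the board) by 150 mm (y, along the row), 3 mm thick; origin: centre of its underside, on the board. Which letter lies where differs every time. The pad next to the biggest case is centred 180 mm from it
- pad_c: one of four identical cork pads fixed in a straight row, 165 mm apart, on a plywood board 18 mm high: 80 mm (x, across the board) by 150 mm (y, along the row), 3 mm thick; origin: centre of its underside, on the board. Which letter lies where differs every time. The pad next to the biggest case is centred 180 mm from it
- pad_d: one of four identical cork pads fixed in a straight row, 165 mm apart, on a plywood board 18 mm high: 80 mm (x, across the board) by 150 mm (y, along the row), 3 mm thick; origin: centre of its underside, on the board. Which letter lies where differs every time. The pad next to the biggest case is centred 180 mm from it

How it is judged (in metres and radians):
At the end, for the whole second after the job is handed in: From the biggest case outwards the four pads carry the largest, third, second and smallest loose case, each standing on its pad, upright within 6 degrees, centred within 15 mm, square within 11 degrees (either way round), released, at rest; the biggest case is within 20 mm of its start (((horizontal distance between case_xlarge and pad_a below 0.015 m and z of case_xlarge in the frame of pad_a below 0.008 m and angle between the y axis of case_xlarge and the y axis of pad_a, either way round below 0.2 rad) or (horizontal distance between case_xlarge and pad_b below 0.015 m and z of case_xlarge in the frame of pad_b below 0.008 m and angle between the y axis of case_xlarge and the y axis of pad_b, either way round below 0.2 rad) or (horizontal distance between case_xlarge and pad_c below 0.015 m and z of case_xlarge in the frame of pad_c below 0.008 m and angle between the y axis of case_xlarge and the y axis of pad_c, either way round below 0.2 rad) or (horizontal distance between case_xlarge and pad_d below 0.015 m and z of case_xlarge in the frame of pad_d below 0.008 m and angle between the y axis of case_xlarge and the y axis of pad_d, either way round below 0.2 rad)) and horizontal distance between case_xlarge and case_biggest between 0.135 and 0.225 m and angle between each of case_xlarge, case_large, case_medium, case_small, case_biggest's own z axis and vertical below 0.1 rad and linear speed of each of case_xlarge, case_large, case_medium, case_small below 0.02 m/s and contact force between the fingers and case_xlarge below 0.1 N and ((horizontal distance between case_large and pad_a below 0.015 m and z of case_large in the frame of pad_a below 0.008 m and angle between the y axis of case_large and the y axis of pad_a, either way round below 0.2 rad) or (horizontal distance between case_large and pad_b below 0.015 m and z of case_large in the frame of pad_b below 0.008 m and angle between the y axis of case_large and the y axis of pad_b, either way round below 0.2 rad) or (horizontal distance between case_large and pad_c below 0.015 m and z of case_large in the frame of pad_c below 0.008 m and angle between the y axis of case_large and the y axis of pad_c, either way round below 0.2 rad) or (horizontal distance between case_large and pad_d below 0.015 m and z of case_large in the frame of pad_d below 0.008 m and angle between the y axis of case_large and the y axis of pad_d, either way round below 0.2 rad)) and horizontal distance between case_large and case_biggest between 0.3 and 0.39 m and contact force between the fingers and case_large below 0.1 N and ((horizontal distance between case_medium and pad_a below 0.015 m and z of case_medium in the frame of pad_a below 0.008 m and angle between the y axis of case_medium and the y axis of pad_a, either way round below 0.2 rad) or (horizontal distance between case_medium and pad_b below 0.015 m and z of case_medium in the frame of pad_b below 0.008 m and angle between the y axis of case_medium and the y axis of pad_b, either way round below 0.2 rad) or (horizontal distance between case_medium and pad_c below 0.015 m and z of case_medium in the frame of pad_c below 0.008 m and angle between the y axis of case_medium and the y axis of pad_c, either way round below 0.2 rad) or (horizontal distance between case_medium and pad_d below 0.015 m and z of case_medium in the frame of pad_d below 0.008 m and angle between the y axis of case_medium and the y axis of pad_d, either way round below 0.2 rad)) and horizontal distance between case_medium and case_biggest between 0.465 and 0.555 m and contact force between the fingers and case_medium below 0.1 N and ((horizontal distance between case_small and pad_a below 0.015 m and z of case_small in the frame of pad_a below 0.008 m and angle between the y axis of case_small and the y axis of pad_a, either way round below 0.2 rad) or (horizontal distance between case_small and pad_b below 0.015 m and z of case_small in the frame of pad_b below 0.008 m and angle between the y axis of case_small and the y axis of pad_b, either way round below 0.2 rad) or (horizontal distance between case_small and pad_c below 0.015 m and z of case_small in the frame of pad_c below 0.008 m and angle between the y axis of case_small and the y axis of pad_c, either way round below 0.2 rad) or (horizontal distance between case_small and pad_d below 0.015 m and z of case_small in the frame of pad_d below 0.008 m and angle between the y axis of case_small and the y axis of pad_d, either way round below 0.2 rad)) and horizontal distance between case_small and case_biggest between 0.63 and 0.72 m and contact force between the fingers and case_small below 0.1 N and distance of case_biggest from where it was at the start of the episode below 0.02 m); the robot touches nothing.
It fails at once if a case is dropped or thrown (it moves faster than 0.5 m/s while the fingers are not holding it) ((linear speed of case_small above 0.5 m/s and contact force between the fingers and case_small below 0.05 N) or (linear speed of case_medium above 0.5 m/s and contact force between the fingers and case_medium below 0.05 N) or (linear speed of case_large above 0.5 m/s and contact force between the fingers and case_large below 0.05 N) or (linear speed of case_xlarge above 0.5 m/s and contact force between the fingers and case_xlarge below 0.05 N)).
It fails at once if the biggest case is shoved (more than 30 mm) or knocked over (distance of case_biggest from where it was at the start of the episode above 0.03 m or angle between case_biggest's own z axis and vertical above 0.3 rad).
It also fails if it takes over 131 s, if anything falls off the work surface, if the arm or the gripper's body presses on something with over 40 N, if the wrist force passes 120 N, or if a joint passes its speed limit or range.

## Working session

There is one attempt and no reset: what is moved stays moved. The work goes in short steps, Python scripts to look and compute and a tool call to move; the robot and the scene stay as the last step left them, time stands still between calls to the robot, and variables do not carry over. Pictures are saved under pics/ and viewed, at most 14 in all, crops included, and the job is handed in when it is done.

Besides the shell and the picture viewer there is one more tool, called after ">>>" as name([rows], argument=value, ...), one row to a line, values as JSON. play_rows: Moves the arm, as the interface text tells. Its arguments: {"type":"object","properties":{"deltas":{"type":"array"},"claw":{"type":"number"}},"required":["deltas"]}

```bash
mkdir -p pics; ls; python3 - <<'E'
from rig import *
import cv2,json
s=get_state();print(s)
for n in("scene","side"):
    c=capture(n);cv2.imwrite(f"pics/{n}0.png",c["img"]);print(n,c["mtx"].tolist(),c["cam_to_world"].round(3).tolist() if hasattr(c["cam_to_world"],'round') else c["cam_to_world"])
E
```

```text
pics
{'time': 0.0, 'joint_positions': array([-1.18501189e+00,  4.23809446e-01,  1.63073021e+00,  1.23126030e-05,
        1.08861641e+00, -1.89956936e-02]), 'qd': array([ 0.00151517,  0.00135374,  0.00074784, -0.00102561, -0.00191129,
        0.00265013]), 'effort': array([-2.68718773e-03, -5.57395113e+01, -2.81743938e+01, -2.39922756e-04,
        7.45647645e-03, -7.40258287e-06]), 'position': array([ 245.95716567, -573.97042422,  244.54948809]), 'orientation': array([-7.69592688e-04,  9.79589222e-01,  2.01008322e-01, -1.37197726e-04]), 'force': array([-0.27509843,  0.07230231,  0.91547203]), 'torque': array([-0.00188534,  0.01606907,  0.00761016]), 'grasp_force': 0.0, 'grip_width': 85.40187820568894}
scene [[469.6744391902067, 0.0, 316.2482452096946], [0.0, 469.6744391902067, 204.92942720973872], [0.0, 0.0, 1.0]] [[0.265, 0.767, -0.585, 1215.596], [0.964, -0.199, 0.175, -216.118], [0.018, -0.61, -0.792, 988.672], [0.0, 0.0, 0.0, 1.0]]
side [[413.80277379209497, 0.0, 316.72093544916765], [0.0, 413.80277379209497, 201.91303856952263], [0.0, 0.0, 1.0]] [[-0.916, -0.208, 0.344, 183.711], [-0.402, 0.427, -0.81, 856.957], [0.021, -0.88, -0.475, 546.65], [0.0, 0.0, 0.0, 1.0]]
```

View pics/scene0.png

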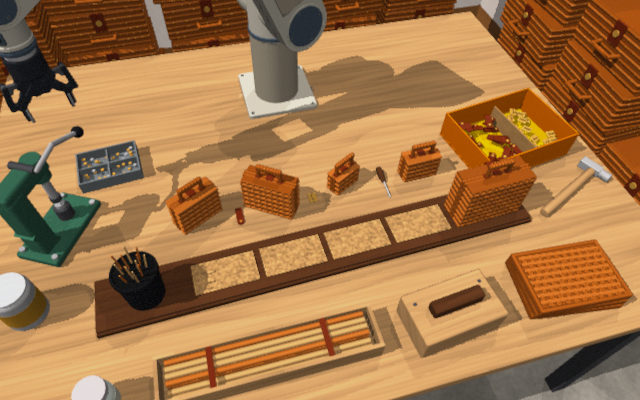

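View pics/side0.png

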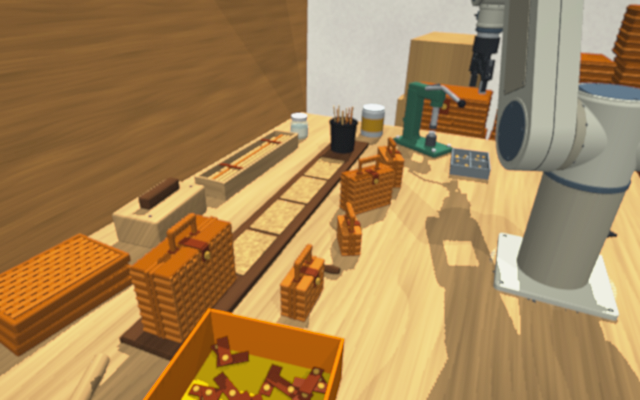

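Scene view: the biggest case is at (488,190), at the +y end. The pads are at (417,223), (357,239), (292,255) and (225,273). The loose cases are xlarge (270,190), large (195,203), small (343,174) and medium (420,160).

```bash
cat > h.py <<'E'
import numpy as np,cv2
from rig import *
def ray(c,px,z,fish=False):
    px=np.atleast_2d(np.float64(px));M=np.array(c["mtx"]);T=np.array(c["cam_to_world"])
    d=np.c_[(px-M[:2,2])/[M[0,0],M[1,1]],np.ones(len(px))]
    if fish:
        r=np.linalg.norm(d[:,:2],axis=1,keepdims=True);d=np.c_[d[:,:2]/np.maximum(r,1e-9)*np.sin(r),np.cos(r)]
    w=d@T[:3,:3].T;o=T[:3,3]
    return o+w*((z-o[2])/w[:,2])[:,None]
def rect(p):
    r=cv2.minAreaRect(np.float32(p[:,:2]));b=cv2.boxPoints(r);e=b[1]-b[0],b[2]-b[1]
    l=max(e,key=np.linalg.norm);a=np.degrees(np.arctan2(l[1],l[0]))
    return np.array(r[0]),sorted(np.linalg.norm(v) for v in e),a%180
E
python3 - <<'E'
from h import *
c=capture("scene");im=c["img"];hsv=cv2.cvtColor(im,cv2.COLOR_BGR2HSV)
for p in[(225,273),(292,255),(357,239),(417,223),(150,300),(205,205),(270,200),(250,230),(190,185)]:print(p,hsv[p[1],p[0]])
big=cv2.resize(im[130:320,150:540],None,fx=2,fy=2,interpolation=cv2.INTER_CUBIC);cv2.imwrite("pics/crop0.png",big)
v=hsv[...,2];m=((v>130)&(hsv[...,1]<175)).astype(np.uint8)*255
m=cv2.morphologyEx(m,cv2.MORPH_OPEN,np.ones((3,3)))
n,l,s,ce=cv2.connectedComponentsWithStats(m)
for i in range(1,n):
    if 600<s[i,4]<5000:
        k=cv2.findContours((l==i).astype(np.uint8),cv2.RETR_EXTERNAL,cv2.CHAIN_APPROX_NONE)[0][0][:,0]
        print(ce[i].round(),s[i,4],rect(ray(c,k,21)))
E
```

```text
(225, 273) [ 16 144 218]
(292, 255) [ 16 139 224]
(357, 239) [ 17 138 223]
(417, 223) [ 17 139 222]
(150, 300) [90 59 13]
(205, 205) [ 13 207 116]
(270, 200) [ 13 213 192]
(250, 230) [ 15 132 197]
(190, 185) [ 13 216 119]
[158.  24.] 614 (array([-463.87542725, -341.3163147 ]), [np.float32(51.907547), np.float32(337.77878)], np.float32(4.7948236))
[511. 130.] 664 (array([364.92849731, 631.64385986]), [np.float32(61.232903), np.float32(189.53802)], np.float32(8.3417225))
[417. 223.] 1564 (array([620.32220459, 232.57000732]), [np.float32(82.53464), np.float32(150.82797)], np.float32(92.05957))
[356. 238.] 1696 (array([626.16931152,  67.7481308 ]), [np.float32(82.374504), np.float32(150.77342)], np.float32(92.05957))
[292. 255.] 1839 (array([632.07891846, -96.72866058]), [np.float32(82.36388), np.float32(150.4813)], np.float32(92.05957))
[226. 272.] 1868 (array([ 637.88867188, -260.30255127]), [np.float32(82.21864), np.float32(148.62268)], np.float32(92.05963))
[268. 347.] 1487 (array([ 839.50952148, -197.69232178]), [np.float32(29.135395), np.float32(234.10825)], np.float32(89.93337))
[185. 368.] 619 (array([ 839.42907715, -372.76348877]), [np.float32(29.191286), np.float32(88.46895)], np.float32(89.764885))
[601. 387.] 2083 (array([1102.82897949,  402.19577026]), [np.float32(61.772453), np.float32(274.60056)], np.float32(89.148094))
```

View pics/crop0.png

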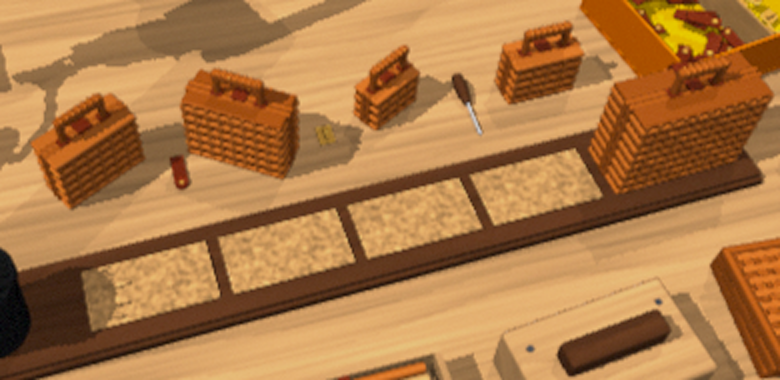

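```bash
cat >> h.py <<'E'
from scipy.spatial.transform import Rotation as Ro
def go(x,y,z,yaw=None):
    "delta in tool axes to TCP x,y,z; yaw = wanted direction (deg) of tool y axis in world, mod 180"
    s=get_state();q=s["orientation"];R=Ro.from_quat([q[1],q[2],q[3],q[0]]);p=s["position"]
    d=R.inv().apply(np.array([x,y,z])-p)
    if yaw is None: w=np.zeros(3)
    else:
        yv=R.as_matrix()[:,1];cur=np.degrees(np.arctan2(yv[1],yv[0]))
        t=cur+((yaw-cur+90)%180-90);a=np.radians(t);Y=np.array([np.cos(a),np.sin(a),0]);Z=np.array([0,0,-1.])
        T=np.c_[np.cross(Y,Z),Y,Z];w=(R.inv()*Ro.from_matrix(T)).as_rotvec()
    print("delta",d.round(1),"rot",w.round(3),"| pos",p.round(1),"j6",s["joint_positions"][5].round(2),"t",round(s["time"],2))
E
python3 - <<'E'
from h import *
c=capture("scene")
for n,a,z in[("L",(191.5,186),129),("XL",(269,170),144),("S",(344,161.5),99),("M",(420,148.5),114),("BIG",(501,158),192)]:
    print(n,ray(c,a,z)[0].round())
go(450,-260,330,2)
w=capture("wrist");print(w["mtx"],np.round(w["cam_to_world"],3))
E
```

```text
L [ 452. -297.  129.]
XL [ 461. -111.  144.]
S [441.  88.  99.]
M [459. 288. 114.]
BIG [603. 416. 192.]
delta [ 311.2 -208.5  -85. ] rot [-1.000e-03 -1.000e-03 -1.201e+00] | pos [ 246.1 -574.2  244.8] j6 -0.02 t 0.2
[[309.70691629   0.         323.27267478]
 [  0.         309.70691629 199.72497879]
 [  0.           0.           1.        ]] [[ 3.94000e-01 -8.76000e-01 -2.77000e-01  3.17377e+02]
 [-9.19000e-01 -3.76000e-01 -1.17000e-01 -5.44878e+02]
 [-1.00000e-03  3.00000e-01 -9.54000e-01  3.73612e+02]
 [ 0.00000e+00  0.00000e+00  0.00000e+00  1.00000e+00]]
```

```bash
python3 - <<'E'
from h import *
go(450,-110,330,2)
E
```

```text
delta [ 370.3 -346.5  -84.8] rot [-1.000e-03 -0.000e+00 -1.201e+00] | pos [ 246.1 -574.2  244.9] j6 -0.02 t 0.25
```

The manual's scale: shifts go in shares of 1000 mm and turns go in shares of pi rad. Converting my numbers, 355 mm / 1000 = 0.355, 330 mm / 1000 = 0.33, -1.2 rad / 3.1416 = -0.382.

>>> play_rows([
  [0.02,-0.02,-0.015,0,0,-0.0255],
  [0.06,-0.055,-0.035,0,0,-0.0637],
  [0.1,-0.093,-0.05,0,0,-0.105],
  [0.14,-0.13,-0.065,0,0,-0.1464],
  [0.178,-0.167,-0.085,0,0,-0.1878],
  [0.216,-0.204,-0.085,0,0,-0.2292],
  [0.255,-0.24,-0.085,0,0,-0.2706],
  [0.293,-0.276,-0.085,0,0,-0.3119],
  [0.33,-0.31,-0.085,0,0,-0.3501],
  [0.355,-0.335,-0.085,0,0,-0.382],
], claw=1)

```text
time: 1.25
position: [433.2, -143.2, 330.6]
orientation: [0.0, 0.693, 0.721, 0.0]
force: [0.7, 0.6, 0.2]
grip_width: 85.4
grasp_force: 0.0
```

>>> play_rows([
  [0,0,0,0,0,0],
  [0,0,0,0,0,0],
  [0,0,0,0,0,0],
  [0,0,0,0,0,0],
])

```text
time: 1.65
position: [432.3, -146.3, 330.2]
orientation: [-0.0, 0.696, 0.718, -0.0]
force: [0.2, 0.3, 0.7]
grip_width: 85.2
grasp_force: 0.0
```

```bash
python3 - <<'E'
from h import *
w=capture("wrist");cv2.imwrite("pics/w1.png",w["img"]);np.savez("w1",**w);print(np.round(w["cam_to_world"],3))
go(450,-110,330,2)
E
```

```text
[[ 9.99000e-01  3.00000e-02  1.10000e-02  4.30154e+02]
 [ 3.20000e-02 -9.53000e-01 -3.01000e-01 -7.00510e+01]
 [ 1.00000e-03  3.01000e-01 -9.54000e-01  4.58964e+02]
 [ 0.00000e+00  0.00000e+00  0.00000e+00  1.00000e+00]]
delta [35.8 18.8  0.2] rot [-0.     0.    -0.004] | pos [ 432.3 -146.4  330.2] j6 -0.38 t 1.7
```

View pics/w1.png

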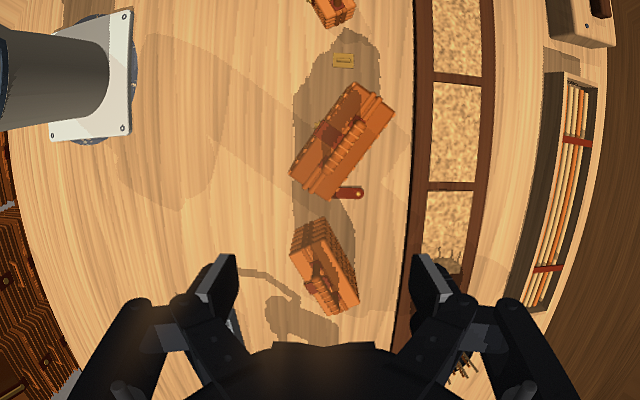

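Wrist view: xlarge at (342,142) and large at (325,265), with their handles visible from above. I'll zoom in to get the bar ends.

```bash
python3 - <<'E'
import cv2,numpy as np
i=cv2.imread("pics/w1.png")
a=cv2.resize(i[75:207,280:410],None,fx=3,fy=4,interpolation=cv2.INTER_CUBIC)
a=cv2.resize(i[75:210,275:405],(520,540),interpolation=cv2.INTER_CUBIC)
b=cv2.resize(i[205:325,280:370],(270*4//3,480),interpolation=cv2.INTER_CUBIC)
o=np.zeros((540,800,3),np.uint8);o[:540,:430]=a[:,:430] if 0 else a[:,40:470];o[:480,435:795]=b
cv2.imwrite("pics/w1c.png",o)
E
```

```text
(no output)
```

View pics/w1c.png

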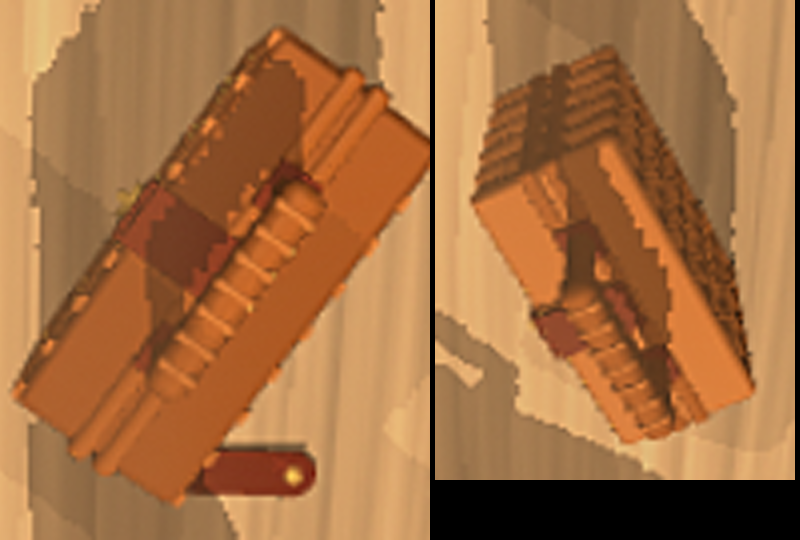

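```bash
python3 - <<'E'
from h import *
w=dict(np.load("w1.npz"))
for n,z,bar,top in[("XL",105,[(328,169.5),(361.25,125)],[(355,83),(329.5,200.75),(289.5,173),(393.3,111)]),("L",90,[(315.75,278),(337.5,312.5)],[(290,255),(323.75,239.5),(359.25,303),(328.25,315.5)])]:
    b=ray(w,bar,z+34,True)[:,:2];d=b[1]-b[0]
    print(n,"bar",b.mean(0).round(1),np.linalg.norm(d).round(1),np.degrees(np.arctan2(d[1],d[0]))%180)
    t=ray(w,top,z,True);print(" top",t[:,:2].mean(0).round(1),rect(t))
E
```

```text
XL bar [ 454.  -113.4] 58.3 56.01383986070915
 top [ 452.9 -112.3] (array([ 453.86260986, -112.66674042]), [np.float32(58.2338), np.float32(130.14746)], np.float32(56.069225))
L bar [ 443.  -307.3] 63.1 118.90719577777818
 top [ 442.2 -304.7] (array([ 442.17437744, -304.60083008]), [np.float32(50.99079), np.float32(116.63489)], np.float32(118.5208))
```

```bash
python3 - <<'E'
from h import *
go(454,-113,230,-34); go(454,-113,132,-34)
E
```

```text
delta [ 32.7  22.7 100.2] rot [-0.     0.     0.625] | pos [ 432.3 -146.4  330.2] j6 -0.38 t 1.7
delta [ 32.7  22.7 198.2] rot [-0.     0.     0.625] | pos [ 432.3 -146.4  330.2] j6 -0.38 t 1.7
```

In the tool's units: 198 mm / 1000 = 0.198, 32.7 mm / 1000 = 0.0327, 0.625 rad / 3.1416 = 0.1989.

>>> play_rows([
  [0.005,0.004,0.015,0,0,0.0318],
  [0.015,0.01,0.04,0,0,0.0764],
  [0.025,0.018,0.07,0,0,0.121],
  [0.0327,0.0227,0.09,0,0,0.1655],
  [0.0327,0.0227,0.115,0,0,0.1989],
  [0.0327,0.0227,0.145,0,0,0.1989],
  [0.0327,0.0227,0.17,0,0,0.1989],
  [0.0327,0.0227,0.185,0,0,0.1989],
  [0.0327,0.0227,0.194,0,0,0.1989],
  [0.0327,0.0227,0.198,0,0,0.1989],
])

```text
time: 2.7
position: [454.0, -112.4, 131.6]
orientation: [-0.0, 0.883, 0.47, -0.0]
force: [-0.8, -0.5, -0.1]
grip_width: 85.4
grasp_force: 0.0
```

>>> play_rows([
  [0,0,0,0,0,0],
  [0,0,0,0,0,0],
])

```text
time: 2.9
position: [454.8, -112.0, 132.9]
orientation: [0.0, 0.883, 0.47, 0.0]
force: [-0.4, -0.5, -0.3]
grip_width: 85.8
grasp_force: 0.0
```

```bash
python3 - <<'E'
from h import *
w=capture("wrist");i=w["img"][60:400,60:580];c=capture("scene");j=c["img"][100:270,170:370]
o=np.zeros((560,780,3),np.uint8);o[:340,:520]=i;j=cv2.resize(j,(260,221));o[340:,:260][:220]=j[:220]
cv2.imwrite("pics/w2.png",o);go(454,-113,132,-34)
E
```

```text
delta [-1.4 -0.1  1. ] rot [ 0.002 -0.001  0.002] | pos [ 454.9 -111.9  133. ] j6 0.32 t 3.0
```

View pics/w2.png

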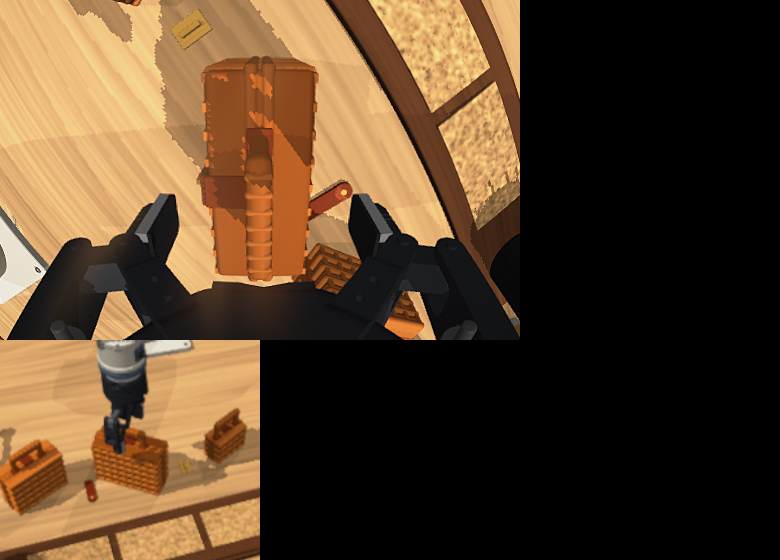

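The bar is centred between the fingers in the wrist view (column 260 against a finger midpoint of about 265). Closing on it.

In the tool's units: -1 mm / 1000 = -0.001.

>>> play_rows([
  [-0.001,0,0.001,0,0,0],
  [-0.001,0,0.001,0,0,0],
  [-0.001,0,0.001,0,0,0],
  [-0.001,0,0.001,0,0,0],
  [-0.001,0,0.001,0,0,0],
  [-0.001,0,0.001,0,0,0],
  [-0.001,0,0.001,0,0,0],
  [-0.001,0,0.001,0,0,0],
], claw=0)

```text
time: 3.8
position: [453.7, -112.4, 131.4]
orientation: [-0.0, 0.882, 0.471, -0.0]
force: [-1.7, 1.1, 5.3]
grip_width: 10.8
grasp_force: 59.0
```

In the tool's units: -60 mm / 1000 = -0.06, -57 mm / 1000 = -0.057.

>>> play_rows([
  [0,0,-0.002,0,0,0],
  [0,0,-0.006,0,0,0],
  [0,0,-0.012,0,0,0],
  [0,0,-0.02,0,0,0],
  [0,0,-0.03,0,0,0],
  [0,0,-0.04,0,0,0],
  [0,0,-0.05,0,0,0],
  [0,0,-0.057,0,0,0],
  [0,0,-0.06,0,0,0],
  [0,0,-0.06,0,0,0],
])

```text
time: 4.8
position: [454.0, -112.6, 191.8]
orientation: [0.0, 0.882, 0.471, 0.0]
force: [-0.1, -0.7, -2.7]
grip_width: 11.0
grasp_force: 58.6
```

```bash
python3 - <<'E'
from h import *
w=capture("wrist");cv2.imwrite("pics/w3.png",w["img"]);print(get_state()["grip_width"],get_state()["grasp_force"])
go(620.3,232.6,200,2);go(620.3,232.6,155,2)
E
```

```text
11.00189774019113 58.58728587627411
delta [379.3 -54.   -8.6] rot [ 0.    -0.    -0.626] | pos [ 453.8 -112.5  191.4] j6 0.32 t 4.85
delta [379.3 -54.   36.4] rot [ 0.    -0.    -0.626] | pos [ 453.8 -112.5  191.4] j6 0.32 t 4.85
```

View pics/w3.png

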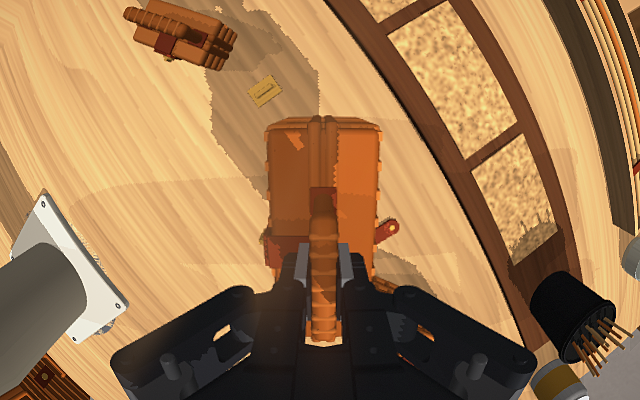

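Held squarely: the bar lies between the pads, and the far top corners of the case are at about (265,128) and (383,128). I'll check the offset along the bar from those corners.

```bash
python3 - <<'E'
from h import *
w=capture("wrist");s=get_state();q=s["orientation"];R=Ro.from_quat([q[1],q[2],q[3],q[0]])
p=ray(w,[(265,128),(383,128),(380,205)],164.5,True);print(R.inv().apply(p-s["position"]).round(1))
E
```

```text
[[ 65.6 -28.4  26.6]
 [ 65.6  31.3  26.6]
 [ 24.6  31.5  26.6]]
```

```bash
python3 - <<'E'
from h import *
go(627,0,200,2)
E
```

```text
delta [190.   81.3  -9. ] rot [-0.     0.    -0.626] | pos [ 453.6 -112.4  191.1] j6 0.32 t 4.9
```

In the tool's units: 190 mm / 1000 = 0.19, 180 mm / 1000 = 0.18, -0.626 rad / 3.1416 = -0.1993.

>>> play_rows([
  [0.006,0.002,-0.003,0,0,-0.0064],
  [0.02,0.008,-0.006,0,0,-0.0223],
  [0.042,0.018,-0.009,0,0,-0.0446],
  [0.066,0.028,-0.009,0,0,-0.07],
  [0.091,0.039,-0.009,0,0,-0.0955],
  [0.116,0.05,-0.009,0,0,-0.121],
  [0.14,0.06,-0.009,0,0,-0.1464],
  [0.162,0.07,-0.009,0,0,-0.1719],
  [0.18,0.077,-0.009,0,0,-0.191],
  [0.19,0.0813,-0.009,0,0,-0.1993],
])

```text
time: 5.9
position: [629.1, 1.9, 200.0]
orientation: [0.0, 0.693, 0.721, 0.0]
force: [0.7, 0.6, -3.0]
grip_width: 11.0
grasp_force: 58.6
```

>>> play_rows([
  [0,0,0,0,0,0],
  [0,0,0,0,0,0],
])

```text
time: 6.1
position: [626.7, 0.1, 199.8]
orientation: [-0.0, 0.695, 0.719, -0.0]
force: [0.7, -0.0, -1.9]
grip_width: 11.3
grasp_force: 58.6
```

```bash
python3 - <<'E'
from h import *
go(620.3,232.6,200,2.06);go(620.3,232.6,153,2.06)
E
```

```text
delta [ 2.326e+02  1.800e+00 -2.000e-01] rot [-0.001  0.    -0.001] | pos [6.267e+02 1.000e-01 1.998e+02] j6 -0.05 t 6.1
delta [232.6   1.8  46.8] rot [-0.001  0.    -0.001] | pos [6.267e+02 1.000e-01 1.998e+02] j6 -0.05 t 6.1
```

In the tool's units: 232.6 mm / 1000 = 0.2326, 1.8 mm / 1000 = 0.0018.

>>> play_rows([
  [0.006,0,0,0,0,0],
  [0.024,0,0,0,0,0],
  [0.054,0,0,0,0,0],
  [0.088,0.001,0,0,0,0],
  [0.122,0.001,0,0,0,0],
  [0.156,0.001,0,0,0,0],
  [0.186,0.0018,0,0,0,0],
  [0.21,0.0018,0,0,0,0],
  [0.226,0.0018,0,0,0,0],
  [0.2326,0.0018,0,0,0,0],
])

```text
time: 7.1
position: [620.2, 234.4, 200.4]
orientation: [-0.0, 0.694, 0.72, 0.0]
force: [0.2, -0.3, -1.6]
grip_width: 10.8
grasp_force: 58.6
```

In the tool's units: 40 mm / 1000 = 0.04, 38 mm / 1000 = 0.038.

>>> play_rows([
  [0,0,0,0,0,0],
  [0,0,0.004,0,0,0],
  [0,0,0.01,0,0,0],
  [0,0,0.018,0,0,0],
  [0,0,0.026,0,0,0],
  [0,0,0.033,0,0,0],
  [0,0,0.038,0,0,0],
  [0,0,0.04,0,0,0],
  [0,0,0.04,0,0,0],
  [0,0,0.04,0,0,0],
])

```text
time: 8.1
position: [621.0, 232.6, 160.5]
orientation: [0.0, 0.695, 0.719, 0.0]
force: [0.0, -0.2, -2.0]
grip_width: 10.9
grasp_force: 58.6
```

```bash
python3 - <<'E'
from h import *
go(620.3,232.6,152,2.06);print(get_state()["force"])
c=capture("scene");d=capture("wrist");o=np.vstack([cv2.resize(c["img"][120:300,350:590],(560,420))[:, :],]);b=cv2.resize(d["img"],(560,350))
cv2.imwrite("pics/p1.png",cv2.resize(np.vstack([o,b]),(436,600)))
E
```

```text
delta [-0.  -0.7  8.5] rot [ 0.    -0.    -0.001] | pos [621.  232.6 160.5] j6 0.31 t 8.1
[ 0.02233096 -0.19863254 -1.96978182]
```

View pics/p1.png

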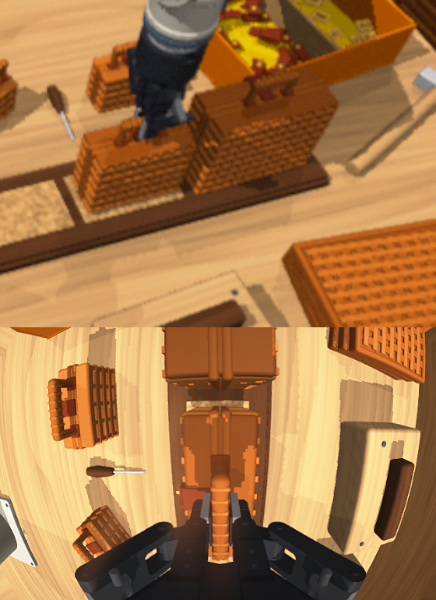

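The case hangs just above its pad, clear of the biggest one and centred. Lowering.

In the tool's units: 8 mm / 1000 = 0.008, 7.5 mm / 1000 = 0.0075.

>>> play_rows([
  [0,0,0.0015,0,0,0],
  [0,-0.0005,0.003,0,0,0],
  [0,-0.0005,0.0045,0,0,0],
  [0,-0.0005,0.006,0,0,0],
  [0,-0.0005,0.007,0,0,0],
  [0,-0.0005,0.0075,0,0,0],
  [0,-0.0005,0.008,0,0,0],
  [0,-0.0005,0.008,0,0,0],
])

```text
time: 9.0
position: [620.4, 232.5, 152.3]
orientation: [0.0, 0.695, 0.719, 0.0]
force: [0.2, 0.6, -2.4]
grip_width: 10.9
grasp_force: 58.6
```

In the tool's units: 1.5 mm / 1000 = 0.0015, 1 mm / 1000 = 0.001.

>>> play_rows([
  [0,0,0.0005,0,0,0],
  [0,0,0.001,0,0,0],
  [0,0,0.0015,0,0,0],
  [0,0,0.0015,0,0,0],
])

```text
time: 9.4
position: [620.8, 232.6, 152.4]
orientation: [0.0, 0.695, 0.719, 0.001]
force: [-3.8, -0.9, 8.3]
grip_width: 11.0
grasp_force: 60.1
```

In the tool's units: -0.5 mm / 1000 = -0.0005.

>>> play_rows([
  [0,0,-0.0005,0,0,0],
  [0,0,-0.0005,0,0,0],
  [0,0,-0.0005,0,0,0],
  [0,0,-0.0005,0,0,0],
  [0,0,-0.0005,0,0,0],
  [0,0,-0.0005,0,0,0],
], claw=1)

```text
time: 10.0
position: [620.3, 232.5, 151.2]
orientation: [-0.0, 0.695, 0.719, -0.0]
force: [-0.0, 0.5, 0.4]
grip_width: 85.7
grasp_force: 0.0
```

>>> play_rows([
  [0,0,-0.005,0,0,0],
  [0,0,-0.02,0,0,0],
  [0,0,-0.045,0,0,0],
  [0,0,-0.075,0,0,0],
  [0,0,-0.105,0,0,0],
  [0,0,-0.135,0,0,0],
  [0,0,-0.15,0,0,0],
  [0,0,-0.16,0,0,0],
  [0,0,-0.16,0,0,0],
  [0,0,-0.16,0,0,0],
])

```text
time: 11.0
position: [619.8, 232.3, 310.1]
orientation: [-0.0, 0.695, 0.719, -0.001]
force: [-0.4, -0.8, -1.0]
grip_width: 85.4
grasp_force: 0.0
```

```bash
python3 - <<'E'
from h import *
go(443,-307,230,29);go(443,-307,117,29)
E
```

```text
delta [-532.7 -195.4   80.7] rot [-0.002  0.    -0.471] | pos [619.8 232.3 310.1] j6 0.31 t 11.0
delta [-532.7 -195.2  193.7] rot [-0.002  0.    -0.471] | pos [619.8 232.3 310.1] j6 0.31 t 11.0
```

In the tool's units: -440 mm / 1000 = -0.44, -300 mm / 1000 = -0.3.

>>> play_rows([
  [-0.02,-0.006,0,0,0,0],
  [-0.066,-0.02,0,0,0,0],
  [-0.113,-0.034,0,0,0,0],
  [-0.16,-0.048,0,0,0,0],
  [-0.207,-0.062,0,0,0,0],
  [-0.254,-0.076,0,0,0,0],
  [-0.3,-0.09,0,0,0,0],
  [-0.347,-0.105,0,0,0,0],
  [-0.394,-0.12,0,0,0,0],
  [-0.44,-0.135,0,0,0,0],
])

```text
time: 12.0
position: [498.6, -214.1, 310.0]
orientation: [-0.001, 0.695, 0.719, -0.0]
force: [-0.2, 0.2, 0.4]
grip_width: 85.6
grasp_force: 0.0
```

In the tool's units: -150 mm / 1000 = -0.15, -140 mm / 1000 = -0.14.

>>> play_rows([
  [-0.045,-0.014,0,0,0,0],
  [-0.085,-0.028,0,0,0,0],
  [-0.115,-0.04,0,0,0,0],
  [-0.14,-0.048,0,0,0,0],
  [-0.15,-0.052,0,0,0,0],
  [-0.15,-0.052,0,0,0,0],
  [-0.15,-0.052,0,0,0,0],
])

```text
time: 12.7
position: [453.8, -362.8, 310.6]
orientation: [-0.001, 0.695, 0.719, 0.0]
force: [0.1, 0.3, 0.2]
grip_width: 85.6
grasp_force: 0.0
```

```bash
python3 - <<'E'
from h import *
w=capture("wrist");np.savez("w4",**w);go(443,-307,117,29)
M=w["mtx"];T=np.array(w["cam_to_world"]);v=T[:3,:3].T@(np.array([443,-307,110])-T[:3,3]);r=np.hypot(*v[:2]);th=np.arctan2(r,v[2]);u=M[:2,2]+M[0,0]*th*v[:2]/r;print(u)
x,y=(u-[70,65]).astype(int);print(x,y);cv2.imwrite("pics/w4.png",cv2.resize(w["img"][max(y,0):y+130,x:x+140],None,fx=4,fy=4,interpolation=cv2.INTER_CUBIC))
E
```

```text
delta [ 55.7  -9.  193.9] rot [-0.    -0.001 -0.47 ] | pos [ 454.1 -362.6  310.8] j6 -0.73 t 12.75
[314.42058289 124.06097849]
244 59
```

View pics/w4.png

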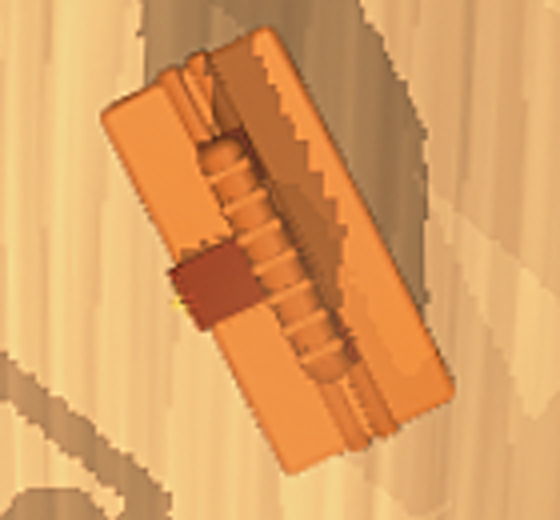

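Large case from above: crop corners (270,28), (455,388), (290,473), (103,112); bar from (222,143) to (332,370).

```bash
python3 - <<'E'
from h import *
w=dict(np.load("w4.npz"));o=np.array([244,59])
f=lambda p:np.array(p)/4+o-.4
b=ray(w,f([(222,143),(332,370)]),124,True)[:,:2];d=b[1]-b[0];print(b.mean(0),np.linalg.norm(d),np.degrees(np.arctan2(d[1],d[0]))%180)
print(rect(ray(w,f([(270,28),(455,388),(290,473),(103,112)]),90,True)))
go(443,-306.5,117,29)
E
```

```text
[ 441.85930076 -304.89134473] 64.57573771948081 117.355295587504
(array([ 442.02267456, -305.07281494]), [np.float32(53.54234), np.float32(116.75972)], np.float32(118.40756))
delta [ 56.2  -9.  193.9] rot [-0.    -0.001 -0.47 ] | pos [ 454.1 -362.6  310.8] j6 -0.73 t 12.75
```

In the tool's units: 194 mm / 1000 = 0.194, 57.7 mm / 1000 = 0.0577, -0.457 rad / 3.1416 = -0.1455.

>>> play_rows([
  [0.006,-0.001,0.015,0,0,-0.0255],
  [0.018,-0.003,0.04,0,0,-0.0637],
  [0.032,-0.006,0.07,0,0,-0.1019],
  [0.046,-0.008,0.095,0,0,-0.1337],
  [0.0577,-0.01,0.12,0,0,-0.1455],
  [0.0577,-0.01,0.145,0,0,-0.1455],
  [0.0577,-0.01,0.168,0,0,-0.1455],
  [0.0577,-0.01,0.183,0,0,-0.1455],
  [0.0577,-0.01,0.191,0,0,-0.1455],
  [0.0577,-0.01,0.194,0,0,-0.1455],
])

```text
time: 13.75
position: [442.2, -305.4, 116.7]
orientation: [-0.001, 0.513, 0.858, 0.0]
force: [-0.4, 0.1, -0.4]
grip_width: 85.4
grasp_force: 0.0
```

>>> play_rows([
  [0,0,0,0,0,0],
  [0,0,0,0,0,0],
  [0,0,0,0,0,0],
])

```text
time: 14.05
position: [442.5, -306.7, 118.1]
orientation: [0.001, 0.514, 0.858, -0.0]
force: [0.2, 0.0, 0.0]
grip_width: 85.0
grasp_force: 0.0
```

```bash
python3 - <<'E'
from h import *
go(442,-305,117,28.2)
E
```

```text
delta [1.7 0.3 1.1] rot [ 0.001  0.001 -0.   ] | pos [ 442.5 -306.7  118.1] j6 -1.12 t 14.05
```

In the tool's units: 1.7 mm / 1000 = 0.0017, 1 mm / 1000 = 0.001.

>>> play_rows([
  [0.0017,0,0.001,0,0,0],
  [0.0017,0,0.001,0,0,0],
  [0.0017,0,0.001,0,0,0],
  [0.0017,0,0.001,0,0,0],
  [0.0017,0,0.001,0,0,0],
  [0.0017,0,0.001,0,0,0],
  [0.0017,0,0.001,0,0,0],
  [0.0017,0,0.001,0,0,0],
], claw=0)

```text
time: 14.85
position: [441.3, -305.0, 116.3]
orientation: [0.0, 0.514, 0.858, -0.0]
force: [-0.9, -1.5, 1.6]
grip_width: 11.0
grasp_force: 59.1
```

In the tool's units: -65 mm / 1000 = -0.065, -62 mm / 1000 = -0.062.

>>> play_rows([
  [0,0,-0.002,0,0,0],
  [0,0,-0.006,0,0,0],
  [0,0,-0.012,0,0,0],
  [0,0,-0.022,0,0,0],
  [0,0,-0.034,0,0,0],
  [0,0,-0.046,0,0,0],
  [0,0,-0.056,0,0,0],
  [0,0,-0.062,0,0,0],
  [0,0,-0.065,0,0,0],
  [0,0,-0.065,0,0,0],
])

```text
time: 15.85
position: [441.4, -305.0, 181.7]
orientation: [0.0, 0.514, 0.858, -0.0]
force: [-0.0, -0.0, -2.5]
grip_width: 11.0
grasp_force: 58.5
```

```bash
python3 - <<'E'
from h import *
go(629,-100,185,2.06)
w=capture("wrist");cv2.imwrite("pics/h2.png",cv2.resize(w["img"][60:280,200:440],None,fx=2.5,fy=2.5))
E
```

```text
delta [ 92.  262.2  -3.3] rot [0.    0.001 0.456] | pos [ 441.4 -305.   181.7] j6 -1.12 t 15.85
```

View pics/h2.png

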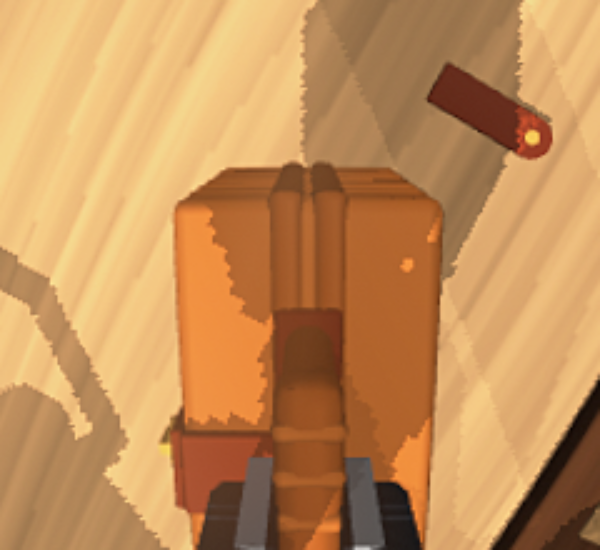

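Large case held squarely. Moving it over the row.

In the tool's units: 262 mm / 1000 = 0.262, 250 mm / 1000 = 0.25, 0.456 rad / 3.1416 = 0.1451.

>>> play_rows([
  [0.003,0.008,-0.001,0,0,0.0032],
  [0.01,0.028,-0.003,0,0,0.0159],
  [0.02,0.058,-0.003,0,0,0.0318],
  [0.032,0.092,-0.003,0,0,0.0509],
  [0.044,0.126,-0.003,0,0,0.07],
  [0.056,0.16,-0.003,0,0,0.0891],
  [0.068,0.194,-0.003,0,0,0.1082],
  [0.079,0.226,-0.003,0,0,0.1273],
  [0.088,0.25,-0.003,0,0,0.1401],
  [0.092,0.262,-0.003,0,0,0.1451],
])

```text
time: 16.9
position: [630.1, -97.3, 183.5]
orientation: [-0.0, 0.694, 0.72, 0.0]
force: [0.3, -0.1, -3.0]
grip_width: 10.9
grasp_force: 58.6
```

>>> play_rows([
  [0,0,0,0,0,0],
  [0,0,0,0,0,0],
])

```text
time: 17.1
position: [628.2, -99.7, 183.5]
orientation: [-0.001, 0.694, 0.72, -0.001]
force: [-0.1, -0.4, -3.7]
grip_width: 10.9
grasp_force: 58.6
```

```bash
python3 - <<'E'
from h import *
go(626.2,67.7,145,2.06)
E
```

```text
delta [167.3   4.3  38.6] rot [-0.002 -0.     0.001] | pos [628.2 -99.7 183.5] j6 -0.21 t 17.1
```

In the tool's units: 167.3 mm / 1000 = 0.1673, 4.3 mm / 1000 = 0.0043.

>>> play_rows([
  [0.006,0,0,0,0,0],
  [0.022,0,0,0,0,0],
  [0.046,0.001,0,0,0,0],
  [0.074,0.002,0,0,0,0],
  [0.102,0.003,0,0,0,0],
  [0.128,0.004,0,0,0,0],
  [0.148,0.0043,0,0,0,0],
  [0.16,0.0043,0.005,0,0,0],
  [0.1673,0.0043,0.012,0,0,0],
  [0.1673,0.0043,0.02,0,0,0],
])

```text
time: 18.1
position: [626.7, 67.9, 163.6]
orientation: [-0.0, 0.694, 0.72, -0.0]
force: [-0.1, 0.6, -2.1]
grip_width: 10.6
grasp_force: 58.6
```

In the tool's units: 18 mm / 1000 = 0.018, 16 mm / 1000 = 0.016.

>>> play_rows([
  [0,0,0.006,0,0,0],
  [0,0,0.012,0,0,0],
  [0,0,0.016,0,0,0],
  [0,0,0.018,0,0,0],
  [0,0,0.018,0,0,0],
  [0,0,0.018,0,0,0],
])

```text
time: 18.7
position: [627.2, 67.1, 146.5]
orientation: [0.0, 0.694, 0.72, 0.0]
force: [0.1, -0.6, -3.3]
grip_width: 11.1
grasp_force: 58.5
```

```bash
python3 - <<'E'
from h import *
go(626.2,67.7,136.5,2.06)
E
```

```text
delta [ 0.6 -1.  10. ] rot [ 0. -0. -0.] | pos [627.2  67.1 146.5] j6 0.05 t 18.7
```

In the tool's units: 10 mm / 1000 = 0.01, 9.5 mm / 1000 = 0.0095.

>>> play_rows([
  [0.0006,-0.001,0.002,0,0,0],
  [0.0006,-0.001,0.004,0,0,0],
  [0.0006,-0.001,0.006,0,0,0],
  [0.0006,-0.001,0.007,0,0,0],
  [0.0006,-0.001,0.008,0,0,0],
  [0.0006,-0.001,0.009,0,0,0],
  [0.0006,-0.001,0.0095,0,0,0],
  [0.0006,-0.001,0.01,0,0,0],
  [0.0006,-0.001,0.01,0,0,0],
])

```text
time: 19.6
position: [626.4, 67.9, 137.5]
orientation: [0.0, 0.694, 0.72, 0.0]
force: [-2.6, -0.3, 6.8]
grip_width: 10.7
grasp_force: 59.8
```

In the tool's units: -0.5 mm / 1000 = -0.0005.

>>> play_rows([
  [0,0,-0.0005,0,0,0],
  [0,0,-0.0005,0,0,0],
  [0,0,-0.0005,0,0,0],
  [0,0,-0.0005,0,0,0],
  [0,0,-0.0005,0,0,0],
  [0,0,-0.0005,0,0,0],
], claw=1)

```text
time: 20.2
position: [626.0, 67.9, 136.7]
orientation: [-0.0, 0.694, 0.72, -0.0]
force: [0.1, 0.3, 0.0]
grip_width: 85.3
grasp_force: 0.0
```

In the tool's units: -174 mm / 1000 = -0.174, -173 mm / 1000 = -0.173.

>>> play_rows([
  [0,0,-0.01,0,0,0],
  [0,0,-0.035,0,0,0],
  [0,0,-0.07,0,0,0],
  [0.01,-0.02,-0.11,0,0,0],
  [0.03,-0.06,-0.145,0,0,0],
  [0.05,-0.1,-0.165,0,0,0],
  [0.07,-0.14,-0.173,0,0,0],
  [0.082,-0.165,-0.173,0,0,0],
  [0.084,-0.174,-0.173,0,0,0],
  [0.084,-0.174,-0.173,0,0,0],
])

```text
time: 21.2
position: [448.6, 145.8, 310.5]
orientation: [0.0, 0.694, 0.72, 0.0]
force: [0.2, 0.2, 0.4]
grip_width: 85.3
grasp_force: 0.0
```

>>> play_rows([
  [0,0,0,0,0,0],
  [0,0,0,0,0,0],
])

```text
time: 21.4
position: [450.3, 145.2, 309.7]
orientation: [0.0, 0.695, 0.719, 0.0]
force: [0.5, -0.2, 0.1]
grip_width: 85.5
grasp_force: 0.0
```

```bash
python3 - <<'E'
from h import *
w=capture("wrist");np.savez("w5",**w)
M=w["mtx"];T=np.array(w["cam_to_world"]);o=np.zeros((520,800,3),np.uint8)
for k,P in enumerate([(459,288,90),(441,88,80)]):
    v=T[:3,:3].T@(np.array(P)-T[:3,3]);r=np.hypot(*v[:2]);u=M[:2,2]+M[0,0]*np.arctan2(r,v[2])*v[:2]/r
    x,y=np.maximum((u-[50,65]).astype(int),0);print(k,x,y)
    c=cv2.resize(w["img"][y:y+130,x:x+100],None,fx=4,fy=4,interpolation=cv2.INTER_CUBIC);o[:c.shape[0],400*k:400*k+c.shape[1]]=c
cv2.imwrite("pics/w5.png",o)
E
```

```text
0 285 0
1 263 150
```

View pics/w5.png

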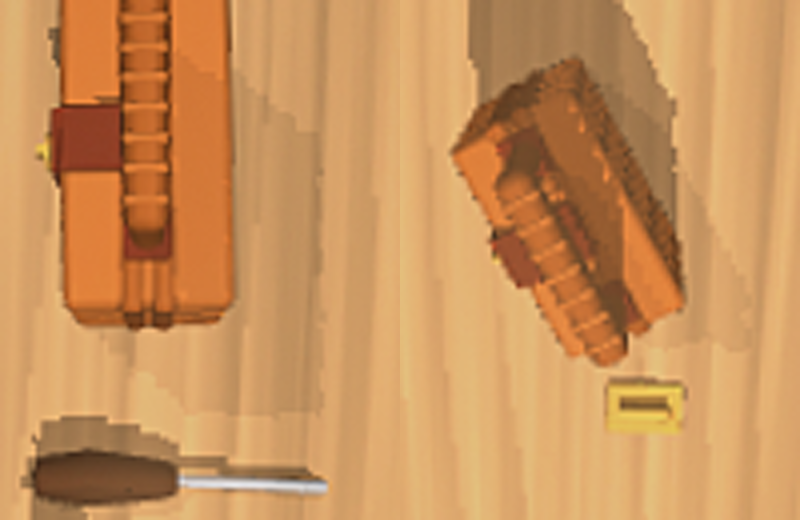

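Small case: bar from crop (115,172) to (208,358). Medium is cut off at the top of the frame, so it needs another look later; small goes first.

```bash
python3 - <<'E'
from h import *
w=dict(np.load("w5.npz"));f=lambda p:np.array(p)/4+[263,150]-.4
b=ray(w,f([(115,172),(208,358)]),94,True)[:,:2];d=b[1]-b[0];a=np.degrees(np.arctan2(d[1],d[0]))%180;print(b.mean(0),np.linalg.norm(d),a)
print(ray(w,f([(55,152),(285,300)]),60,True)[:,:2].mean(0))
b=b.mean(0);go(b[0],b[1]-50,230,2.06);go(*b,87,a-90)
E
```

```text
[429.17586913  90.92559054] 64.83641125310243 116.16212770899159
[430.08437588  92.02285093]
delta [-103.4  -24.6   79.5] rot [-0.     0.    -0.001] | pos [450.2 145.2 309.5] j6 0.25 t 21.45
delta [-53.4 -22.8 222.5] rot [-0.     0.    -0.422] | pos [450.2 145.2 309.5] j6 0.25 t 21.45
```

In the tool's units: 222 mm / 1000 = 0.222, 145 mm / 1000 = 0.145, -0.422 rad / 3.1416 = -0.1343.

>>> play_rows([
  [-0.006,-0.003,0.015,0,0,-0.0255],
  [-0.018,-0.008,0.045,0,0,-0.0637],
  [-0.032,-0.014,0.08,0,0,-0.1019],
  [-0.046,-0.02,0.115,0,0,-0.1337],
  [-0.053,-0.0225,0.145,0,0,-0.1343],
  [-0.053,-0.0225,0.172,0,0,-0.1343],
  [-0.053,-0.0225,0.195,0,0,-0.1343],
  [-0.053,-0.0225,0.21,0,0,-0.1343],
  [-0.053,-0.0225,0.218,0,0,-0.1343],
  [-0.053,-0.0225,0.222,0,0,-0.1343],
])

```text
time: 22.45
position: [428.7, 91.5, 86.8]
orientation: [-0.0, 0.528, 0.849, -0.0]
force: [-0.0, -0.4, -0.1]
grip_width: 85.1
grasp_force: 0.0
```

>>> play_rows([
  [0,0,0,0,0,0],
  [0,0,0,0,0,0],
  [0,0,0,0,0,0],
])

```text
time: 22.75
position: [429.1, 91.9, 88.4]
orientation: [0.001, 0.528, 0.849, 0.001]
force: [-0.2, -0.2, 0.6]
grip_width: 85.3
grasp_force: 0.0
```

```bash
python3 - <<'E'
from h import *
go(429.5,91.5,87,26.2)
w=capture("wrist");cv2.imwrite("pics/s2.png",w["img"][100:400,100:540])
E
```

```text
delta [-0.5  0.2  1.4] rot [0.001 0.    0.001] | pos [429.1  91.9  88.4] j6 -0.27 t 22.75
```

View pics/s2.png

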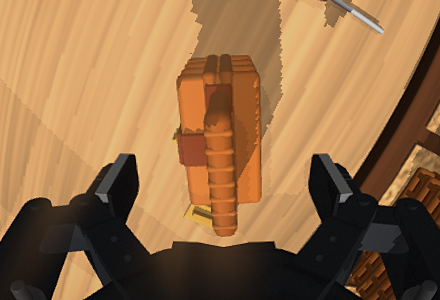

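The bar is between the fingers, turned a few degrees; closing will square it. I'll check the along-bar offset by casting a ray at its far end.

```bash
python3 - <<'E'
from h import *
w=capture("wrist");s=get_state();q=s["orientation"];R=Ro.from_quat([q[1],q[2],q[3],q[0]])
L=lambda px,z:R.inv().apply(ray(w,np.array(px)+100,z,True)-s["position"]).round(1)
print(L([(215,113),(224,220)],95));print(L([(178,78),(260,74)],60))
E
```

```text
[[ 31.7  -3.4  -6.7]
 [-25.7   0.5  -6.6]]
[[ 38.4 -23.6  28.3]
 [ 40.5  19.3  28.4]]
```

In the tool's units: -1 mm / 1000 = -0.001, -0.06 rad / 3.1416 = -0.0191.

>>> play_rows([
  [0,-0.001,0.001,0,0,-0.0191],
  [0,-0.001,0.001,0,0,-0.0191],
])

```text
time: 23.05
position: [427.7, 91.4, 87.1]
orientation: [0.0, 0.502, 0.865, 0.0]
force: [0.3, 0.6, 0.2]
grip_width: 85.2
grasp_force: 0.0
```

>>> play_rows([
  [0,0,0,0,0,0],
  [0,0,0,0,0,0],
  [0,0,0,0,0,0],
  [0,0,0,0,0,0],
  [0,0,0,0,0,0],
  [0,0,0,0,0,0],
  [0,0,0,0,0,0],
  [0,0,0,0,0,0],
], claw=0)

```text
time: 23.85
position: [427.8, 91.4, 86.8]
orientation: [0.0, 0.502, 0.865, 0.0]
force: [0.8, 0.1, 1.6]
grip_width: 10.8
grasp_force: 59.1
```

In the tool's units: -70 mm / 1000 = -0.07, -68 mm / 1000 = -0.068.

>>> play_rows([
  [0,0,-0.002,0,0,0],
  [0,0,-0.006,0,0,0],
  [0,0,-0.014,0,0,0],
  [0,0,-0.026,0,0,0],
  [0,0,-0.04,0,0,0],
  [0,0,-0.052,0,0,0],
  [0,0,-0.062,0,0,0],
  [0,0,-0.068,0,0,0],
  [0,0,-0.07,0,0,0],
  [0,0,-0.07,0,0,0],
])

```text
time: 24.85
position: [427.6, 91.3, 157.0]
orientation: [0.0, 0.502, 0.865, 0.0]
force: [0.2, -0.2, -1.3]
grip_width: 10.8
grasp_force: 58.8
```

```bash
python3 - <<'E'
from h import *
go(630,-80,155,2.06);go(638,-261.6,155,2.06)
w=capture("wrist");np.savez("w6",**w);cv2.imwrite("pics/s3.png",cv2.resize(w["img"][100:290,200:440],None,fx=3,fy=3,interpolation=cv2.INTER_CUBIC))
E
```

```text
delta [-249.1   91.     2. ] rot [0.    0.    0.482] | pos [427.6  91.3 157. ] j6 -0.33 t 24.85
delta [-410.8    8.     2. ] rot [0.    0.    0.482] | pos [427.6  91.3 157. ] j6 -0.33 t 24.85
```

View pics/s3.png

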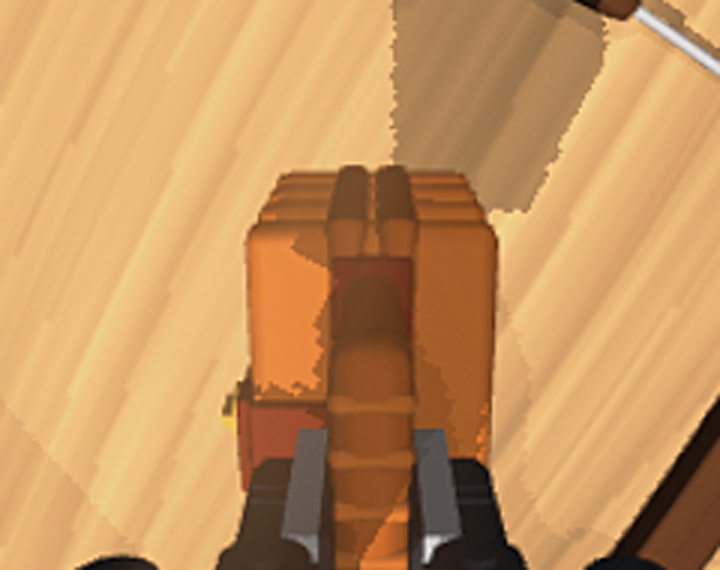

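Small case held squarely. Carrying it to the far pad.

In the tool's units: -206 mm / 1000 = -0.206, -200 mm / 1000 = -0.2, 0.482 rad / 3.1416 = 0.1534.

>>> play_rows([
  [-0.006,0,0,0,0,0.0032],
  [-0.022,0,0,0,0,0.0159],
  [-0.046,0.001,0,0,0,0.0318],
  [-0.076,0.002,0,0,0,0.0509],
  [-0.106,0.002,0,0,0,0.0732],
  [-0.136,0.003,0,0,0,0.0955],
  [-0.164,0.003,0,0,0,0.1178],
  [-0.186,0.004,0,0,0,0.1369],
  [-0.2,0.004,0,0,0,0.1496],
  [-0.206,0.004,0,0,0,0.1534],
])

```text
time: 25.9
position: [533.4, -86.8, 156.2]
orientation: [-0.0, 0.695, 0.719, -0.0]
force: [-0.2, -0.1, -0.0]
grip_width: 11.0
grasp_force: 58.8
```

>>> play_rows([
  [0,0,0,0,0,0],
  [0,0,0,0,0,0],
])

```text
time: 26.1
position: [532.4, -85.1, 156.5]
orientation: [-0.001, 0.694, 0.72, -0.0]
force: [-0.7, -0.2, -1.6]
grip_width: 11.0
grasp_force: 58.8
```

```bash
python3 - <<'E'
from h import *
go(638,-261.6,117,2.06)
E
```

```text
delta [-180.4   99.1   39.3] rot [-0.001 -0.     0.001] | pos [532.4 -85.1 156.5] j6 -0.22 t 26.1
```

In the tool's units: -180.4 mm / 1000 = -0.1804, -178 mm / 1000 = -0.178.

>>> play_rows([
  [-0.006,0.003,0,0,0,0],
  [-0.02,0.011,0,0,0,0],
  [-0.042,0.023,0,0,0,0],
  [-0.07,0.038,0,0,0,0],
  [-0.098,0.054,0,0,0,0],
  [-0.126,0.069,0,0,0,0],
  [-0.15,0.083,0,0,0,0],
  [-0.168,0.092,0,0,0,0],
  [-0.178,0.098,0,0,0,0],
  [-0.1804,0.099,0.004,0,0,0],
])

```text
time: 27.1
position: [639.5, -263.9, 153.0]
orientation: [0.001, 0.695, 0.719, 0.0]
force: [-0.0, 0.6, -1.8]
grip_width: 11.0
grasp_force: 58.8
```

In the tool's units: 36 mm / 1000 = 0.036, 34 mm / 1000 = 0.034.

>>> play_rows([
  [0,0,0.006,0,0,0],
  [0,0,0.014,0,0,0],
  [0,0,0.022,0,0,0],
  [0,0,0.029,0,0,0],
  [0,0,0.034,0,0,0],
  [0,0,0.036,0,0,0],
  [0,0,0.036,0,0,0],
  [0,0,0.036,0,0,0],
])

```text
time: 27.9
position: [638.7, -262.5, 117.0]
orientation: [0.0, 0.694, 0.72, 0.0]
force: [-0.5, -0.6, -1.2]
grip_width: 10.5
grasp_force: 58.8
```

```bash
python3 - <<'E'
from h import *
go(638,-261.6,106.8,2.06)
E
```

```text
delta [ 0.9 -0.7 10.2] rot [0. 0. 0.] | pos [ 638.7 -262.5  117. ] j6 -0.44 t 27.9
```

In the tool's units: 10.2 mm / 1000 = 0.0102, 9.6 mm / 1000 = 0.0096.

>>> play_rows([
  [0.001,-0.0007,0.002,0,0,0],
  [0.001,-0.0007,0.004,0,0,0],
  [0.001,-0.0007,0.006,0,0,0],
  [0.001,-0.0007,0.007,0,0,0],
  [0.001,-0.0007,0.008,0,0,0],
  [0.001,-0.0007,0.009,0,0,0],
  [0.001,-0.0007,0.0096,0,0,0],
  [0.001,-0.0007,0.0102,0,0,0],
  [0.001,-0.0007,0.0102,0,0,0],
])

```text
time: 28.8
position: [638.2, -261.4, 107.8]
orientation: [0.0, 0.694, 0.72, 0.0]
force: [-1.4, 0.8, 6.3]
grip_width: 11.1
grasp_force: 59.9
```

In the tool's units: -0.5 mm / 1000 = -0.0005.

>>> play_rows([
  [0,0,-0.0005,0,0,0],
  [0,0,-0.0005,0,0,0],
  [0,0,-0.0005,0,0,0],
  [0,0,-0.0005,0,0,0],
  [0,0,-0.0005,0,0,0],
  [0,0,-0.0005,0,0,0],
], claw=1)

```text
time: 29.4
position: [637.7, -261.4, 106.9]
orientation: [-0.0, 0.694, 0.72, -0.0]
force: [0.5, -0.3, 0.4]
grip_width: 85.3
grasp_force: 0.0
```

In the tool's units: 230 mm / 1000 = 0.23, -203 mm / 1000 = -0.203.

>>> play_rows([
  [0,0,-0.01,0,0,0],
  [0,0,-0.035,0,0,0],
  [0,0,-0.075,0,0,0],
  [0.01,-0.02,-0.115,0,0,0],
  [0.035,-0.045,-0.15,0,0,0],
  [0.07,-0.07,-0.175,0,0,0],
  [0.11,-0.095,-0.19,0,0,0],
  [0.15,-0.115,-0.2,0,0,0],
  [0.19,-0.13,-0.203,0,0,0],
  [0.23,-0.145,-0.203,0,0,0],
])

```text
time: 30.4
position: [484.0, -35.6, 311.8]
orientation: [0.001, 0.694, 0.72, 0.001]
force: [0.3, 1.1, 0.3]
grip_width: 85.3
grasp_force: 0.0
```

In the tool's units: 268 mm / 1000 = 0.268, 255 mm / 1000 = 0.255.

>>> play_rows([
  [0.04,-0.005,0,0,0,0],
  [0.08,-0.01,0,0,0,0],
  [0.12,-0.014,0,0,0,0],
  [0.16,-0.017,0,0,0,0],
  [0.2,-0.02,0,0,0,0],
  [0.23,-0.02,0,0,0,0],
  [0.255,-0.02,0,0,0,0],
  [0.268,-0.02,0,0,0,0],
  [0.268,-0.02,0,0,0,0],
  [0.268,-0.02,0,0,0,0],
])

```text
time: 31.4
position: [454.9, 229.7, 310.2]
orientation: [0.0, 0.694, 0.72, -0.0]
force: [0.2, -0.1, 0.5]
grip_width: 85.5
grasp_force: 0.0
```

```bash
python3 - <<'E'
from h import *
w=capture("wrist");np.savez("w7",**w);go(459,288,102,2)
M=w["mtx"];T=np.array(w["cam_to_world"]);P=(459,288,90)
v=T[:3,:3].T@(np.array(P)-T[:3,3]);r=np.hypot(*v[:2]);u=M[:2,2]+M[0,0]*np.arctan2(r,v[2])*v[:2]/r
x,y=np.maximum((u-[80,70]).astype(int),0);print(x,y)
cv2.imwrite("pics/w7.png",cv2.resize(w["img"][y:y+140,x:x+160],None,fx=4,fy=4,interpolation=cv2.INTER_CUBIC))
E
```

```text
delta [ 58.5   6.1 208.1] rot [-0.     0.     0.001] | pos [455.  229.4 310.1] j6 0.41 t 31.45
248 50
```

View pics/w7.png

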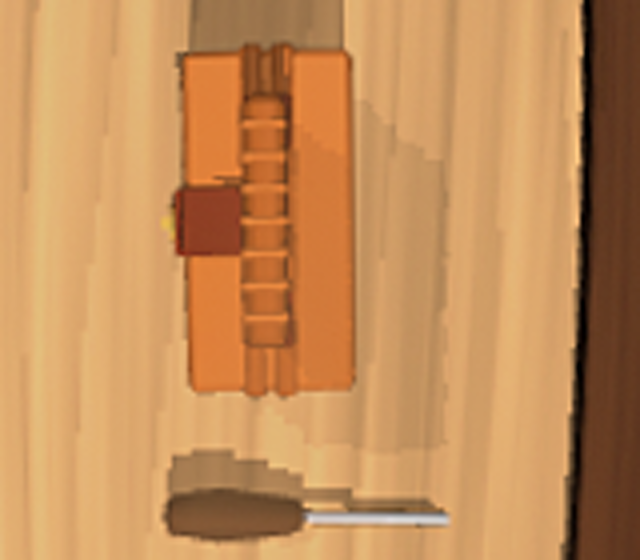

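Medium case: crop corners (185,53), (350,53), (354,390), (191,390); bar from (266,95) to (267,347).

```bash
python3 - <<'E'
from h import *
w=dict(np.load("w7.npz"));f=lambda p:np.array(p)/4+[248,50]-.4
b=ray(w,f([(266,95),(267,347)]),109,True)[:,:2];d=b[1]-b[0];a=np.degrees(np.arctan2(d[1],d[0]))%180;print(b.mean(0),np.linalg.norm(d),a)
print(rect(ray(w,f([(185,53),(350,53),(354,390),(191,390)]),75,True)))
go(*b.mean(0),102,a-90)
E
```

```text
[443.28610241 305.65407466] 67.36549758456071 92.16389225845857
(array([443.50140381, 305.72946167]), [np.float32(48.19196), np.float32(100.453415)], np.float32(92.57955))
delta [ 76.7  -8.9 208.1] rot [-0.     0.    -0.002] | pos [455.  229.4 310.1] j6 0.41 t 31.45
```

>>> play_rows([
  [0.008,-0.001,0.015,0,0,0],
  [0.024,-0.003,0.045,0,0,0],
  [0.044,-0.006,0.08,0,0,0],
  [0.064,-0.008,0.112,0,0,0],
  [0.0767,-0.0089,0.14,0,0,0],
  [0.0767,-0.0089,0.165,0,0,0],
  [0.0767,-0.0089,0.186,0,0,0],
  [0.0767,-0.0089,0.199,0,0,0],
  [0.0767,-0.0089,0.205,0,0,0],
  [0.0767,-0.0089,0.208,0,0,0],
])

```text
time: 32.45
position: [443.7, 306.2, 102.0]
orientation: [0.0, 0.695, 0.719, 0.0]
force: [0.2, -0.1, 0.3]
grip_width: 85.3
grasp_force: 0.0
```

>>> play_rows([
  [0,0,0,0,0,0],
  [0,0,0,0,0,0],
  [0,0,0,0,0,0],
])

```text
time: 32.75
position: [443.8, 306.9, 102.9]
orientation: [0.0, 0.694, 0.72, 0.001]
force: [-0.8, 0.2, 0.4]
grip_width: 85.4
grasp_force: 0.0
```

```bash
python3 - <<'E'
from h import *
go(443.4,305.7,102,2.3)
E
```

```text
delta [-1.2 -0.4  0.9] rot [ 0.001 -0.001 -0.004] | pos [443.8 306.9 102.9] j6 0.55 t 32.75
```

In the tool's units: -1 mm / 1000 = -0.001.

>>> play_rows([
  [-0.001,0,0.001,0,0,0],
  [-0.001,0,0.001,0,0,0],
  [-0.001,0,0.001,0,0,0],
  [-0.001,0,0.001,0,0,0],
  [-0.001,0,0.001,0,0,0],
  [-0.001,0,0.001,0,0,0],
  [-0.001,0,0.001,0,0,0],
  [-0.001,0,0.001,0,0,0],
], claw=0)

```text
time: 33.55
position: [443.3, 305.7, 101.1]
orientation: [-0.0, 0.694, 0.72, -0.0]
force: [-0.9, -0.0, 2.2]
grip_width: 11.1
grasp_force: 59.4
```

In the tool's units: -70 mm / 1000 = -0.07, -68 mm / 1000 = -0.068.

>>> play_rows([
  [0,0,-0.002,0,0,0],
  [0,0,-0.006,0,0,0],
  [0,0,-0.014,0,0,0],
  [0,0,-0.026,0,0,0],
  [0,0,-0.04,0,0,0],
  [0,0,-0.052,0,0,0],
  [0,0,-0.062,0,0,0],
  [0,0,-0.068,0,0,0],
  [0,0,-0.07,0,0,0],
  [0,0,-0.07,0,0,0],
])

```text
time: 34.55
position: [443.4, 305.7, 171.3]
orientation: [0.0, 0.694, 0.72, 0.0]
force: [-0.3, -0.0, -1.9]
grip_width: 11.1
grasp_force: 59.0
```

```bash
python3 - <<'E'
from h import *
go(632.1,-96.7,172,2.06)
w=capture("wrist");s=get_state();q=s["orientation"];R=Ro.from_quat([q[1],q[2],q[3],q[0]])
hsv=cv2.cvtColor(w["img"],cv2.COLOR_BGR2HSV);m=cv2.inRange(hsv,(3,190,60),(16,255,255));m[:, :200]=0;m[:,440:]=0
n,l,st,ce=cv2.connectedComponentsWithStats(m);i=1+np.argmax(st[1:,4]);print(st[i],s["grip_width"])
E
```

```text
delta [-408.9  174.1   -0.8] rot [ 0. -0.  0.] | pos [443.4 305.7 171.3] j6 0.55 t 34.55
[ 200    0  240   54 7452] 10.631745639598863
```

In the tool's units: -268 mm / 1000 = -0.268, -174 mm / 1000 = -0.174.

>>> play_rows([
  [-0.006,0,0,0,0,0],
  [-0.022,0,0,0,0,0],
  [-0.048,0,0,0,0,0],
  [-0.078,0,0,0,0,0],
  [-0.11,0,0,0,0,0],
  [-0.142,0,0,0,0,0],
  [-0.174,0,0,0,0,0],
  [-0.206,0.002,0,0,0,0],
  [-0.238,0.008,0,0,0,0],
  [-0.268,0.018,0,0,0,0],
])

```text
time: 35.6
position: [469.7, 36.1, 170.7]
orientation: [-0.0, 0.694, 0.72, -0.001]
force: [0.6, 0.2, -1.4]
grip_width: 11.2
grasp_force: 59.0
```

In the tool's units: 156 mm / 1000 = 0.156, 155 mm / 1000 = 0.155.

>>> play_rows([
  [-0.028,0.014,0,0,0,0],
  [-0.054,0.032,0,0,0,0],
  [-0.078,0.052,0,0,0,0],
  [-0.1,0.074,0,0,0,0],
  [-0.118,0.097,0,0,0,0],
  [-0.131,0.119,0,0,0,0],
  [-0.138,0.137,0,0,0,0],
  [-0.141,0.149,0,0,0,0],
  [-0.141,0.155,0,0,0,0],
  [-0.141,0.156,0,0,0,0],
])

```text
time: 36.6
position: [631.7, -96.8, 170.7]
orientation: [-0.0, 0.694, 0.72, -0.0]
force: [0.2, -0.5, -1.7]
grip_width: 10.9
grasp_force: 59.1
```

In the tool's units: 38 mm / 1000 = 0.038, 35 mm / 1000 = 0.035.

>>> play_rows([
  [0,0,0.006,0,0,0],
  [0,0,0.014,0,0,0],
  [0,0,0.022,0,0,0],
  [0,0,0.03,0,0,0],
  [0,0,0.035,0,0,0],
  [0,0,0.038,0,0,0],
  [0,0,0.038,0,0,0],
  [0,0,0.038,0,0,0],
])

```text
time: 37.4
position: [632.1, -96.8, 133.2]
orientation: [0.0, 0.694, 0.72, 0.0]
force: [-0.6, -0.2, -0.5]
grip_width: 10.7
grasp_force: 59.1
```

```bash
python3 - <<'E'
from h import *
go(632.1,-96.7,121.2,2.06)
E
```

```text
delta [ 0.1 -0.  12. ] rot [0. 0. 0.] | pos [632.1 -96.8 133.2] j6 -0.21 t 37.4
```

In the tool's units: 12 mm / 1000 = 0.012, 11.3 mm / 1000 = 0.0113.

>>> play_rows([
  [0,0,0.0025,0,0,0],
  [0,0,0.005,0,0,0],
  [0,0,0.007,0,0,0],
  [0,0,0.0085,0,0,0],
  [0,0,0.0095,0,0,0],
  [0,0,0.0105,0,0,0],
  [0,0,0.0113,0,0,0],
  [0,0,0.012,0,0,0],
  [0,0,0.012,0,0,0],
])

```text
time: 38.3
position: [632.3, -96.8, 122.1]
orientation: [0.0, 0.694, 0.72, 0.0]
force: [-2.4, 1.0, 6.7]
grip_width: 11.0
grasp_force: 60.2
```

Seated. I'll release it, rise, and back away so the cameras can check the row.

In the tool's units: -0.5 mm / 1000 = -0.0005.

>>> play_rows([
  [0,0,-0.0005,0,0,0],
  [0,0,-0.0005,0,0,0],
  [0,0,-0.0005,0,0,0],
  [0,0,-0.0005,0,0,0],
  [0,0,-0.0005,0,0,0],
  [0,0,-0.0005,0,0,0],
], claw=1)

```text
time: 38.9
position: [631.9, -96.8, 121.5]
orientation: [-0.0, 0.694, 0.72, -0.0]
force: [-0.3, -0.5, 0.2]
grip_width: 85.7
grasp_force: 0.0
```

In the tool's units: -270 mm / 1000 = -0.27, -268 mm / 1000 = -0.268.

>>> play_rows([
  [0,0,-0.01,0,0,0],
  [0,0,-0.035,0,0,0],
  [0,0,-0.075,0,0,0],
  [0,0,-0.12,0,0,0],
  [0,-0.02,-0.165,0,0,0],
  [0,-0.05,-0.205,0,0,0],
  [0,-0.09,-0.24,0,0,0],
  [0,-0.13,-0.26,0,0,0],
  [0,-0.16,-0.268,0,0,0],
  [0,-0.17,-0.27,0,0,0],
])

```text
time: 39.9
position: [460.1, -102.9, 393.9]
orientation: [0.001, 0.694, 0.72, 0.001]
force: [0.6, 0.4, -1.4]
grip_width: 85.5
grasp_force: 0.0
```

>>> play_rows([
  [0,0,0,0,0,0],
  [0,0,0,0,0,0],
  [0,0,0,0,0,0],
  [0,0,0,0,0,0],
])

```text
time: 40.3
position: [462.8, -102.9, 390.7]
orientation: [-0.001, 0.694, 0.72, -0.0]
force: [0.1, -0.7, 0.1]
grip_width: 85.8
grasp_force: 0.0
```

```bash
python3 - <<'E'
from h import *
c=capture("scene");np.savez("end",**c);cv2.imwrite("pics/end.png",cv2.resize(c["img"][110:310,170:550],None,fx=2.1,fy=2.1,interpolation=cv2.INTER_CUBIC))
E
```

```text
(no output)
```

View pics/end.png

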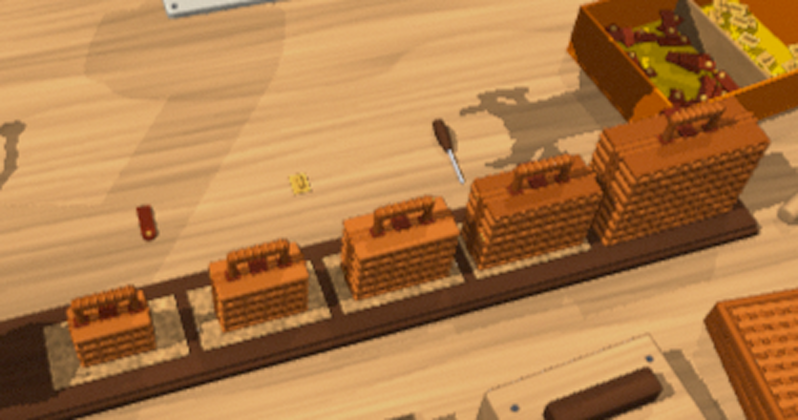

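All four stand upright in descending order. The front bottom corners in the crop are small (86,366)-(155,350), medium (221,330)-(307,311), large (356,297)-(458,276) and xlarge (477,269)-(600,243). I'll check the centres numerically from these.

```bash
python3 - <<'E'
from h import *
c=dict(np.load("end.npz"))
for n,a,t,P in[("S",[(86,366),(155,350)],45,(638,-261.6)),("M",[(221,330),(307,311)],50,(632.1,-96.7)),("L",[(356,297),(458,276)],56,(626.2,67.7)),("XL",[(477,269),(600,243)],62,(620.3,232.6))]:
    b=ray(c,np.array(a)/2.1+[170,110],21)[:,:2];d=b[1]-b[0]
    print(n,(b.mean(0)-[t/2,0]-P).round(1),np.degrees(np.arctan2(d[1],d[0])).round(1))
E
```

```text
S [1.4 3.5] 90.3
M [-1.3  2.3] 89.6
L [-0.4  9.6] 88.7
XL [ 1.6 11. ] 89.1
```

The crop corners for large and xlarge are rough along y. I'll recheck with colour masks: the silhouette's extreme corners, using the top edge as well.

```bash
python3 - <<'E'
from h import *
c=dict(np.load("end.npz"));h=cv2.cvtColor(c["img"],cv2.COLOR_BGR2HSV)
d=cv2.absdiff(c["img"],cv2.imread("pics/scene0.png")).max(2)
m=((h[...,1]>185)&(h[...,0]<20)&(h[...,2]>40)&(d>25)).astype(np.uint8)*255
m=cv2.morphologyEx(m,cv2.MORPH_OPEN,np.ones((3,3)));T=np.array(c["cam_to_world"]);M=c["mtx"]
dirs=np.radians(92.06);u=np.array([np.cos(dirs),np.sin(dirs)]);v=np.array([-u[1],u[0]])*-1
for n,P,W,t,H in[("S",(638,-261.6),84,45,60),("M",(632.1,-96.7),102,50,75),("L",(626.2,67.7),120,56,90),("XL",(620.3,232.6),138,62,105)]:
    X=lambda a,b,z:np.append(np.array(P)+u*a+v*b,z)
    def pr(X):
        q=T[:3,:3].T@(X-T[:3,3]);return M[:2,:2].diagonal()*q[:2]/q[2]+M[:2,2]
    # edge positions along the front face, mid-height rows: cast mask row ends onto the vertical front-face plane x=+t/2
    out=[]
    N=np.append(v,0);o=T[:3,3];p0=X(0,t/2,0)
    a=pr(X(-W/2,t/2,21+H*.15)),pr(X(-W/2,t/2,21+H*.8));b=pr(X(W/2,t/2,21+H*.15)),pr(X(W/2,t/2,21+H*.8))
    res=[]
    for f in(.3,.45,.6):
        z=21+H*f;s=np.arange(-W/2-25,W/2+25,.5);px=np.array([pr(X(k,t/2,z)) for k in s]).round().astype(int)
        on=m[px[:,1],px[:,0]]>0;k=s[on];res.append((k.min(),k.max()))
    print(n,np.round(res,1).tolist(),"half width",W/2)
E
```

```text
S [[-40.0, 42.0], [-41.0, 43.0], [-41.5, 41.5]] half width 42.0
M [[-49.5, 49.5], [-53.5, 49.0], [-53.0, 49.0]] half width 51.0
L [[-63.5, 58.5], [-69.5, 84.5], [-72.5, 84.5]] half width 60.0
XL [[-79.5, 93.0], [-87.0, 91.5], [-94.0, 92.0]] half width 69.0
```

>>> play_rows([
  [0.01,0.01,0,0,0,0],
  [0.035,0.034,0,0,0,0],
  [0.065,0.063,0,0,0,0],
  [0.097,0.094,0,0,0,0],
  [0.127,0.122,0,0,0,0],
  [0.15,0.145,0,0,0,0],
  [0.165,0.16,0,0,0,0],
  [0.172,0.166,0,0,0,0],
  [0.172,0.166,0,0,0,0],
  [0.172,0.166,0,0,0,0],
])

```text
time: 41.35
position: [621.4, 74.7, 391.3]
orientation: [-0.0, 0.694, 0.72, -0.0]
force: [-0.2, -0.4, 0.4]
grip_width: 85.2
grasp_force: 0.0
```

```bash
python3 - <<'E'
from h import *
w=capture("wrist");np.savez("w8",**w);h=cv2.cvtColor(w["img"],cv2.COLOR_BGR2HSV).astype(int)
T=np.array(w["cam_to_world"]);M=w["mtx"];print(T[:3,3].round())
def pr(X):
    v=T[:3,:3].T@(np.array(X)-T[:3,3]);r=np.hypot(*v[:2]);return M[:2,2]+M[0,0]*np.arctan2(r,v[2])*v[:2]/r
def prof(px0,py0,z,lo,hi,off):
    out=[];last=None
    for y in np.arange(lo,hi,.5):
        x=620.3-(y-232.6)*.036+off
        q=pr((x,y,z)).round().astype(int)
        if not(0<=q[0]<640 and 0<=q[1]<400):continue
        H,S,V=h[q[1],q[0]]
        k="cork" if S<175 and V>100 else "orange" if S>185 and V>100 else "dark"
        if k!=last:out.append((float(y),k));last=k
    return out
for n,y,W,Hh,t in[("L",67.7,120,90,56),("XL",232.6,138,105,62)]:
    for off in(-18,18):
        print(n,off,"top",prof(0,0,21+Hh,y-W/2-25,y+W/2+25,off),"expect",y-W/2,y+W/2)
        print("   z21",prof(0,0,21,y-95,y+95,off),"pad",y-75,y+75)
E
```

```text
[619. 151. 520.]
L -18 top [(-17.299999999999997, 'dark'), (-13.799999999999997, 'cork'), (8.700000000000003, 'orange'), (58.7, 'dark'), (60.2, 'orange'), (62.7, 'dark'), (64.2, 'orange'), (65.7, 'dark'), (67.2, 'orange'), (76.7, 'dark'), (77.7, 'orange'), (126.2, 'dark'), (130.2, 'cork'), (144.7, 'dark')] expect 7.700000000000003 127.7
   z21 [(-27.299999999999997, 'cork'), (-22.799999999999997, 'orange'), (46.7, 'dark'), (50.2, 'orange'), (56.7, 'dark'), (58.7, 'orange'), (60.2, 'dark'), (61.7, 'orange'), (120.7, 'dark'), (122.2, 'orange'), (125.2, 'dark'), (125.7, 'cork'), (143.2, 'dark'), (156.2, 'cork')] pad -7.299999999999997 142.7
L 18 top [(-17.299999999999997, 'orange'), (-15.799999999999997, 'dark'), (-14.299999999999997, 'orange'), (-11.299999999999997, 'cork'), (10.200000000000003, 'orange'), (131.7, 'dark'), (132.7, 'cork'), (144.7, 'dark')] expect 7.700000000000003 127.7
   z21 [(-27.299999999999997, 'cork'), (-21.299999999999997, 'orange'), (127.2, 'dark'), (128.7, 'cork'), (143.2, 'dark'), (157.7, 'cork')] pad -7.299999999999997 142.7
XL -18 top [(138.6, 'cork'), (145.1, 'dark'), (155.1, 'cork'), (160.1, 'orange')] expect 163.6 301.6
   z21 [(137.6, 'cork'), (143.1, 'dark'), (156.1, 'cork'), (162.6, 'orange')] pad 157.6 307.6
XL 18 top [(138.6, 'cork'), (145.1, 'dark'), (156.6, 'cork'), (161.6, 'orange')] expect 163.6 301.6
   z21 [(137.6, 'cork'), (143.1, 'dark'), (157.6, 'cork'), (164.1, 'orange')] pad 157.6 307.6
```

All four placings are within about 2 mm along the row. Handing in.

```bash
python3 -c "
from rig import *
print(sign_off())"
```

```text
the job is handed in; nothing more can be done
None
```

The four loose cases stand on their pads in size order, from the largest beside the untouched biggest case down to the smallest. Large and xlarge measured within about 2 mm of centre along the row and small and medium within about 4 mm; the job was handed in at about 41 s, with no verdict returned, and I viewed 15 pictures, one over the limit of 14.

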